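Push a plate through the guide gap of a drilling jig

ROBOT

A 7-joint arm with a two-finger parallel gripper is mounted at the origin on a cart in front of the work surface, level with it; the furniture and walls round the work are solid. World frame = base frame: x ahead of the robot, y to its left, z up, the work surface at z = 0. Lengths are in m, angles in rad, forces in N, time in s.
With the tool pointing down it reaches from about 0.425 to 0.875 m from the base axis. Payload 4.7 kg.
Tool frame: the origin (TCP) lies at the very end of the fingers, on their centre line; the grasp point (between the pads) lies 19 mm behind it; z points along the fingers, y is the line along which they close (so a half turn about z gives the same grasp; the last joint's range is limited). The gripper opens to 87 mm and grips with 3 to 60 N. Pads are 19 mm wide; open, the fingers measure 117 mm over their backs; the gripper's body (75 mm by 190 mm) begins 51 mm behind the grasp point.
Start: joints at [1.227, 0.321, -0.07, 1.45, 0.023, 1.371, -0.057], TCP at [0.228, -0.609, 0.223] pointing down, gripper open.
Joint ranges: [-2.86, 2.86], [-0.3, 2.09], [-1.38, 1.24], [0.06, 2.45], [-1.56, 4.7], [0.09, 2.05], [-2.69, 2.69]. Speed limits (rad/s): [2.57, 2.57, 3.14, 3.14, 3.14, 3.14, 3.14].

INTERFACE

Orientations are given as a rotation vector (axis times angle).
In Python, from rig import robot gives the robot as it stands.
- The arm moves only by the tool arm_command, never from a script. Its argument "deltas" is a list of rows, each a list of 5 numbers: the finger opening in cm, from 0 to 8.7, then the shift along the tool's x, y, z in cm, then the turn about the tool's z in degrees. A call has 1 to 8 rows; each row shifts and turns the commanded pose from where the row before left it, along the tool's axes as they then stand; what a row does not reach is not made up. A row lasts 1/12 s, in which the tool goes at most 41.7 mm and 7.16 degrees, less where a joint would pass 70% of its speed; a pose out of reach is approached as far as the arm can. A call with a gripper value outside its range is refused whole. The fingers move at their own pace and stop on an object; "squeeze" is the grip in N (left out, the last holds). Time passes only in rows, so rows that do not move let the fingers close. It gives the time, the measured TCP pose, the force, the opening and the grip force at its end, in the units of the state.
- robot.observe(): the state, without advancing time (a new reading comes with each control period).
- robot.grab_frame(name): name is "scene" or "side" or "wrist"; returns a dict with "pixels" (420x560x3 uint8, red, green, blue), "mtx" (3x3 intrinsics, pixels), "R" (3x3) and "t" (3): a world point X has camera coordinates R X + t; the wrist camera has in their place "T_tool_cam" (4x4, takes a point from camera to tool coordinates, whose origin is the TCP and whose axes are the flange's). Camera axes: x right, y down, z forward; pixel columns grow to the right and rows downward; lengths in m; the calibration is good to about 2 mm. A picture is of the moment at which its call begins: read the wrist's pose just before it. There is no depth.
- robot.sign_off(): hands the job in; it is judged then, once.
Trained networks look in the newest picture that a camera, given by its name, has taken for a name from the list of things; names that differ only in an ending like _2 or _b are one class to them, and where a whole thing is asked for, a point or a joint stands for the part that bears it (a point fixed in the world has none). Each returns a list of dicts, best first, with "score" (0 to 1); they miss things now and then, are a little off and sometimes report something else, mostly with a low value. They report only what shows in the picture. A call takes as long as a camera call. They do not tell look-alikes from the thing itself.
- robot.silhouettes(camera, query): "pixels" (420x560 bool, what is visible of it) and "point" ([column, row] as shares, 0 to 1, of the picture: columns of its width, rows of its height, amid what is visible of it).
- robot.mark_of(camera, query): "point" ([column, row] as shares, 0 to 1, of the picture: columns of its width, rows of its height: a listed point, or the origin of a listed thing).
The state is a dict: "time": time; "q": joint angles; "dq": joint speeds; "joint_efforts": joint torques, N m; "tcp_pos": TCP position; "orientation": TCP orientation; "force": force on the tool from outside, world axes, zero at the start; "wrist_torque": the same for the moment, N m; "grip_width": finger opening in m; "gripper_force": force on a finger pad.
Only numpy, scipy, OpenCV 4.12 (cv2) and the standard library are available. Lean on these libraries where they do the work, as an engineer would, in place of code of your own. Each camera call takes 0.05 s, during which the arm holds its last target. There are 200 camera calls.

TASK

Load the drilling jig: with the fingertips, push the flat steel plate that lies on the jig's board through the narrow gap between the two guide blocks and on until it sits fully home, flush against the stop bar behind them. Only push it along the board: do not lift it or tip it up. Leave the nut on the jig, and the spanner and the spare plate beside the jig, where they are, and finish with the hand clear.

Things in the scene. Friction and masses are not known exactly. Their poses are not given: they have to be found in the camera images.
- jig: Drilling jig, fixed on the bench: dark steel board 140 (x) by 275 (y) by 12 mm thick, carrying two aluminium guide blocks and a stop bar. Origin on the board's underside (bench top), below the middle of the gap; z up, x across the gap, +y the way the plate is pushed (towards the robot's left, within 0.35 rad). The board spans y -150 to +125, its top is at z = 12 mm.
- gap (a point): Point on the board's top at the middle of the gap, axes as the jig's. The guide blocks stand 20 mm above the board, y -15 to +15 mm from this point, and x 31.5 to 67.5 mm on either side: the gap is 63 mm wide, 30 mm long. Their inner corners on the entry side (-y) are rounded to 6 mm radius.
- stop (a point): Point on the board's top at the middle of the stop bar's face, 72 mm in +y from the gap's middle; axes as the jig's. The bar is 90 mm long (along x), 12 mm thick, 12 mm high above the board, of aluminium, and does not give.
- plate: The plate to push: ground steel slip plate, 58 (its x) by 42 (its y) by 8 mm, 40 to 85 g, loose on the jig's board on the entry side. Its x lies roughly across the gap (turned up to 0.35 rad), so it passes with 2.5 mm to spare on each side. Origin at the centre of its underside, z up. Home: its long edge flush on the stop bar, origin at y = +51 mm of the jig.
- nut: Stepped round steel nut, 24 mm across and 21 mm high, standing loose on the board behind the stop bar; leave it. Origin at the centre of its underside.
- spanner: Loose steel spanner, 27 x 171 x 8 mm (long along its y), lying on the bench beside the far edge of the jig; leave it. Origin at the centre of its underside.
- spare_plate: A second, like slip plate, 58 x 42 x 8 mm, lying loose on the bench beside the jig (not on the board); leave it. Origin at the centre of its underside.
Not all that is in view belongs to the job. What is shaped like the plate but red is not meant.

How it is judged:
On the way:
1. the plate, flat on the board, is between the guide blocks (y of plate in the frame of jig between -0.02 and 0.02 m and x of plate in the frame of jig between -0.006 and 0.006 m and z of plate in the frame of jig below 0.016 m), for 0.04 s.
At the end, for the whole second after the job is handed in: The plate lies flat and at rest on the jig's board behind the gap, within 3 mm of touching the stop bar, its long edge parallel to the bar within 0.08 rad and its centre within 20 mm of the jig's centre line (y of plate in the frame of jig between 0.048 and 0.054 m and x of plate in the frame of jig between -0.02 and 0.02 m and z of plate in the frame of jig between 0.01 and 0.014 m and angle between the x axis of plate and the x axis of jig, either way round below 0.08 rad and angle between plate's own z axis and vertical below 0.05 rad and linear speed of plate below 0.01 m/s).
It fails at once if the plate is lifted off the board by more than 6 mm (z of plate in the frame of jig above 0.018 m).
It fails at once if the plate is tipped by more than 0.3 rad (angle between plate's own z axis and vertical above 0.3 rad).
It fails at once if the nut is moved by more than 15 mm (distance of nut from where it was at the start of the episode above 0.015 m).
It fails at once if the spanner is moved by more than 15 mm (distance of spanner from where it was at the start of the episode above 0.015 m).
It fails at once if the spare plate is moved by more than 15 mm (distance of spare_plate from where it was at the start of the episode above 0.015 m).
It also fails if it takes over 70 s, if anything falls off the work surface, if the arm or the gripper's body presses on something with over 40 N, if the wrist force passes 120 N, or if a joint passes its speed limit or range.

## Working session

There is one attempt and no reset: what is moved stays moved. The work goes in short steps, Python scripts to look and compute and a tool call to move; the robot and the scene stay as the last step left them, time stands still between calls to the robot, and variables do not carry over. Pictures are saved under pics/ and viewed, at most 10 in all, crops included, and the job is handed in when it is done.

Besides the shell and the picture viewer there is one more tool, called in YAML: its name, and indented under it one key for each argument. arm_command: Moves the arm, as the interface text tells. Its arguments: {"type":"object","properties":{"deltas":{"type":"array","items":{"type":"array","items":{"type":"number"}}},"squeeze":{"type":"number"}},"required":["deltas"]}

```bash
ls; mkdir -p pics
cat > h.py <<'E'
import numpy as np, cv2
from rig import robot
from scipy.spatial.transform import Rotation as Ro
def cam(name):
    s=robot.observe(); f=robot.grab_frame(name)
    if 'R' in f: return f['pixels'],f['mtx'],np.array(f['R']),np.array(f['t'])
    T=np.eye(4); T[:3,:3]=Ro.from_rotvec(s['orientation']).as_matrix(); T[:3,3]=s['tcp_pos']
    M=np.linalg.inv(T@np.array(f['T_tool_cam'])); return f['pixels'],f['mtx'],M[:3,:3],M[:3,3]
def ray(uv,K,R,t,z):
    d=R.T@np.linalg.inv(K)@np.array([uv[0],uv[1],1.]); c=-R.T@t
    return c+d*(z-c[2])/d[2]
def proj(X,K,R,t):
    p=K@(R@np.array(X)+t); return p[:2]/p[2]
E
python3 - <<'E'
from h import *
o=robot.observe(); print({k:np.round(v,3) for k,v in o.items()})
ims=[]
for c in ['scene','side']:
    p,K,R,t=cam(c); ims.append(p); cv2.imwrite(f'pics/{c}0.png',p[:,:,::-1])
    print(c,'cam at',np.round(-R.T@t,3))
    for n,z in [('jig',0),('gap',.012),('stop',.012),('plate',.012),('nut',.012),('spanner',0),('spare_plate',0)]:
        for m in robot.mark_of(c,n)[:3]:
            uv=np.array(m['point'])*[560,420]; print(n,round(m['score'],2),uv.round(),ray(uv,K,R,t,z).round(4))
E
```

```text
pics
{'time': np.float64(0.0), 'q': array([ 1.227,  0.322, -0.07 ,  1.452,  0.023,  1.371, -0.057]), 'dq': array([-0.   ,  0.001, -0.   , -0.001, -0.001,  0.001, -0.001]), 'joint_efforts': array([-0.0000e+00, -4.9129e+01, -4.0400e-01, -3.1253e+01, -6.4000e-02,
        4.4000e-02,  0.0000e+00]), 'tcp_pos': array([ 0.227, -0.608,  0.221]), 'orientation': array([-3.09e+00, -5.59e-01,  1.00e-03]), 'force': array([-0.495, -0.672,  0.077]), 'wrist_torque': array([ 0.041, -0.003, -0.042]), 'gripper_force': np.float64(0.0), 'grip_width': np.float64(0.087)}
scene cam at [0.298 0.532 0.827]
jig 0.85 [301. 191.] [ 0.5637 -0.1144  0.    ]
gap 0.24 [327. 159.] [ 0.5481 -0.2067  0.012 ]
stop 0.58 [277. 202.] [ 0.5909 -0.056   0.012 ]
plate 0.65 [269. 216.] [ 0.588  -0.0191  0.012 ]
plate 0.62 [324. 302.] [0.4216 0.1045 0.012 ]
nut 0.56 [270. 215.] [ 0.588 -0.022  0.012]
spanner 0.95 [257. 164.] [ 0.6791 -0.1398  0.    ]
spare_plate 0.84 [298. 127.] [ 0.6477 -0.2814  0.    ]
side cam at [0.224 0.534 0.621]
jig 0.69 [309. 213.] [ 0.5607 -0.1118  0.    ]
gap 0.69 [313. 205.] [ 0.5587 -0.1203  0.012 ]
gap 0.65 [278. 223.] [ 0.5862 -0.0488  0.012 ]
stop 0.63 [277. 225.] [ 0.5853 -0.0431  0.012 ]
stop 0.62 [262. 180.] [ 0.6746 -0.1338  0.012 ]
plate 0.93 [340. 183.] [ 0.5474 -0.2026  0.012 ]
plate 0.61 [321. 327.] [0.4203 0.1048 0.012 ]
nut 0.47 [267. 234.] [ 0.5864 -0.0143  0.012 ]
spanner 0.57 [263. 186.] [ 0.6727 -0.134   0.    ]
spare_plate 0.81 [319. 153.] [ 0.6372 -0.2854  0.    ]
```

View pics/scene0.png

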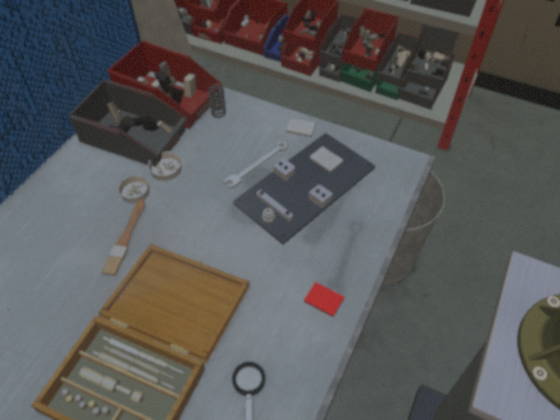

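Run:
```python
import cv2
p=cv2.imread('pics/side0.png')[120:260,210:400]
cv2.imwrite('pics/side0c.png',cv2.resize(p,None,fx=4,fy=4,interpolation=cv2.INTER_CUBIC))
```

```text
(no output)
```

View pics/side0c.png

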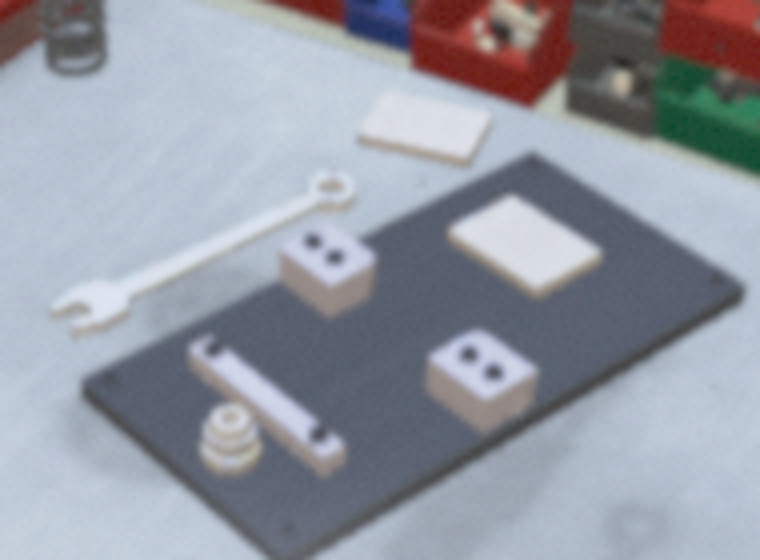

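The scene shows three look-alikes: a steel plate on the board at scene (327,159) / side (340,183), a spare plate on the bench at (300,127), and a red plate at (324,299). I choose the one on the board. The crop confirms it lies on the entry side, with the nut behind the bar at side (267,231).

```bash
cat >> h.py <<'E'
from scipy.optimize import least_squares
def fit(obs,x0):
    # obs: list of (uv,local xyz,cam)
    def res(p):
        c,s=np.cos(p[2]),np.sin(p[2]); r=[]
        for uv,L,C in obs:
            r+=list(proj([p[0]+c*L[0]-s*L[1],p[1]+s*L[0]+c*L[1],L[2]],*C)-uv)
        return r
    q=least_squares(res,x0,loss='soft_l1'); return q.x,np.round(res(q.x),1)
def tojig(j,p):
    c,s=np.cos(j[2]),np.sin(j[2]); d=np.array(p[:2])-j[:2]; return np.array([c*d[0]+s*d[1],-s*d[0]+c*d[1]])
def fromjig(j,p):
    c,s=np.cos(j[2]),np.sin(j[2]); return np.array([j[0]+c*p[0]-s*p[1],j[1]+s*p[0]+c*p[1]])
def delta(xy,z,yaw_y):
    """tool-frame shift (cm) and turn (deg) to put TCP at xy,z with tool y along world heading yaw_y"""
    s=robot.observe(); R=Ro.from_rotvec(s['orientation']).as_matrix()
    sh=R.T@(np.array([*xy,z])-s['tcp_pos'])*100
    h=np.arctan2(R[1,1],R[0,1]); d=(yaw_y-h+np.pi/2)%np.pi-np.pi/2
    return sh.round(2),round(-np.degrees(d),2),R.round(3)
E
python3 - <<'E'
from h import *
p,K,R,t=cam('side');C=(K,R,t)
f=lambda u,v:np.array([210+u/4,120+v/4])
o=[(f(85,385),(-.07*-1,.125,.012),C),(f(535,153),(.07,-.15,.012),C),(f(742,290),(-.07,-.15,.012),C),(f(290,560),(-.07,.125,.012),C)]
j,r=fit(o,[.56,-.12,0]);print('jig',j.round(4),r)
o=[(f(512,195),(.029,-.021,.020),C),(f(603,252),(-.029,-.021,.020),C),(f(540,290),(-.029,.021,.020),C),(f(448,235),(.029,.021,.020),C)]
q,r=fit(o,[.55,-.2,0]);print('plate',q.round(4),r,'in jig',tojig(j,q).round(4))
tgt=fromjig(j,[0,-.10]);print(tgt, delta(tgt,.25,j[2]))
E
```

```text
jig [ 0.5599 -0.1162 -0.3206] [-1.1 -0.3 -0.1 -0.5  2.7 -0.7 -0.   1. ]
plate [ 0.545  -0.2019 -0.2838] [-0.3  0.4  0.   0.1  0.1  0.1  0.1 -0.7] in jig [ 0.0129 -0.086 ]
[ 0.52835195 -0.21112492] (array([ 42.1 , -26.72,  -2.75]), np.float64(-51.13), array([[ 0.937,  0.35 , -0.   ],
       [ 0.35 , -0.937, -0.   ],
       [-0.   ,  0.   , -1.   ]]))
```

arm_command:
  deltas:
    - [8.7,0,0,0,-6.4]
    - [8.7,0,0,0,-6.4]
    - [8.7,0,0,0,-6.4]
    - [8.7,0,0,0,-6.4]
    - [8.7,0,0,0,-6.4]
    - [8.7,0,0,0,-6.4]
    - [8.7,0,0,0,-6.4]
    - [8.7,0,0,0,-6.4]

```text
time: 1.52
tcp_pos: [0.2276, -0.6089, 0.2226]
orientation: [2.541, 1.847, -0.0]
force: [-0.1, 0.1, 1.0]
grip_width: 0.0869
gripper_force: 0.0
```

Run:
```python
from h import *
j=[.5599,-.1162,-.3206]
print(delta(fromjig(j,[0,-.09]),.25,j[2]))
```

```text
(array([48.12, 16.33, -2.75]), np.float64(0.38), array([[ 0.309,  0.951, -0.   ],
       [ 0.951, -0.309, -0.   ],
       [-0.   ,  0.   , -1.   ]]))
```

arm_command:
  deltas:
    - [8.7,3.4,1.15,-0.3,0]
    - [8.7,3.4,1.15,-0.3,0]
    - [8.7,3.4,1.15,-0.3,0]
    - [8.7,3.4,1.15,-0.3,0]
    - [8.7,3.4,1.15,-0.3,0]
    - [8.7,3.4,1.15,-0.3,0]
    - [8.7,3.4,1.15,-0.3,0]
    - [8.7,3.4,1.15,-0.3,0]

```text
time: 2.18
tcp_pos: [0.4011, -0.378, 0.247]
orientation: [2.546, 1.839, -0.0]
force: [0.5, -0.3, 0.2]
grip_width: 0.0868
gripper_force: 0.0
```

arm_command:
  deltas:
    - [8.7,3.4,1.15,0,0]
    - [8.7,3.4,1.15,0,0]
    - [8.7,3.4,1.15,0,0]
    - [8.7,3.4,1.15,0,0]
    - [8.7,3.4,1.15,0,0]
    - [8.7,3.4,1.15,0,0]
    - [8.7,0,0,0,0]
    - [8.7,0,0,0,0]

```text
time: 2.85
tcp_pos: [0.5312, -0.2046, 0.2467]
orientation: [-2.541, -1.847, -0.001]
force: [-0.7, -0.3, -0.1]
grip_width: 0.087
gripper_force: 0.0
```

Run:
```python
from h import *
p,K,R,t=cam('wrist'); cv2.imwrite('pics/w1.png',p[:,:,::-1])
j=[.5599,-.1162,-.3206]
print(robot.observe()['tcp_pos'],delta(fromjig(j,[0,-.09]),.25,j[2])[:2])
for X in [(-.07,.125),(.07,.125),(.07,-.15),(-.07,-.15)]: print(proj([*fromjig(j,X),.012],K,R,t).round(1))
```

```text
[ 0.53011298 -0.20700661  0.24654588] (array([ 0.56, -0.03, -0.35]), np.float64(0.18))
[201.9 -43.6]
[346.7 -42.6]
[331.8 226.3]
[214.5 225.7]
```

View pics/w1.png

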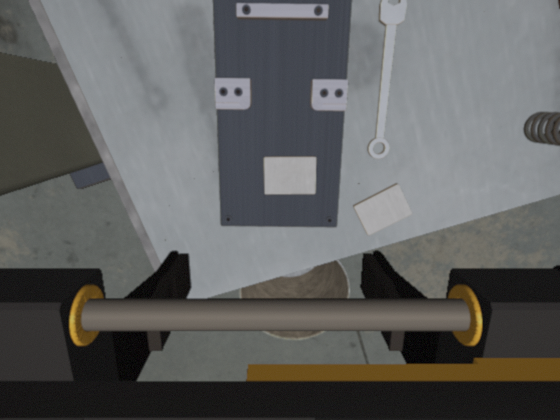

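The wrist view shows the plate at (290,175) on the board. The blocks' inner edges are at columns 250 and 312, the stop bar is at (282,11), the spare plate at (383,210) and the spanner at (383,80). My jig estimate is off by about 6 px sideways, so I'll refine it from this picture.

```bash
cat >> h.py <<'E'
def blobs(p,lo=130,box=(205,355,0,240),pr=False):
    g=cv2.GaussianBlur(cv2.cvtColor(p,cv2.COLOR_RGB2GRAY),(3,3),0); m=np.zeros_like(g); a=box
    m[a[2]:a[3],a[0]:a[1]]=(g[a[2]:a[3],a[0]:a[1]]>lo)*255
    cs,_=cv2.findContours(m,cv2.RETR_EXTERNAL,cv2.CHAIN_APPROX_NONE)
    return [(cv2.contourArea(c),c) for c in cs if cv2.contourArea(c)>300]
def planerect(c,K,R,t,z):
    P=np.array([ray(u[0],K,R,t,z)[:2] for u in c]); 
    (x,y),(w,h),a=cv2.minAreaRect((P*1e4).astype(np.float32)); 
    if w<h: w,h,a=h,w,a+90
    a=(np.radians(a)+np.pi/2)%np.pi-np.pi/2
    return x/1e4,y/1e4,a,w/1e4,h/1e4
E
python3 - <<'E'
from h import *
p,K,R,t=cam('wrist')
g=cv2.cvtColor(p,cv2.COLOR_RGB2GRAY); print(g[175,225:350:6],g[92,205:355:6])
for z in (.02,.032,.024):
  for a,c in blobs(p,box=(222,335,0,222)): print(z,cv2.boundingRect(c),a,np.round(planerect(c,K,R,t,z),4))
C=(K,R,t)
o=[(np.array([220.5,227]),(-.07,-.15,.012),C),(np.array([338.5,226.5]),(.07,-.15,.012),C),(np.array([250.,78]),(-.0315,.015,.032),C),(np.array([312.,80]),(.0315,.015,.032),C),(np.array([236.5,5]),(-.045,.084,.024),C),(np.array([328,4.5]),(.045,.084,.024),C)]
print(fit(o,[.56,-.12,-.32]))
E
```

```text
[ 73  73  73  73  73  73  73 169 167 165 163 165 163 167 167 151  72  74
  72  79 147] [123 123 159  90 159 130 135 159  75  73  71  74  73  71  72  73  72  71
 157 156  76 161  71 149 141]
0.02 (265, 154, 52, 37) 1797.0 [ 0.5501 -0.2043 -0.3187  0.0568  0.0406]
0.02 (312, 76, 23, 31) 631.0 [ 0.6088 -0.1334  1.2522  0.0297  0.0236]
0.02 (222, 75, 28, 31) 750.0 [ 0.5217 -0.1037  1.2304  0.0302  0.0285]
0.02 (236, 0, 92, 14) 917.5 [ 0.5915 -0.045  -0.3186  0.0895  0.0113]
0.032 (265, 154, 52, 37) 1797.0 [ 0.5503 -0.202  -0.3187  0.0551  0.0393]
0.032 (312, 76, 23, 31) 631.0 [ 0.6072 -0.1334  1.2522  0.0287  0.0229]
0.032 (222, 75, 28, 31) 750.0 [ 0.5228 -0.1046  1.2304  0.0293  0.0277]
0.032 (236, 0, 92, 14) 917.5 [ 0.5904 -0.0477 -0.3186  0.0867  0.011 ]
0.024 (265, 154, 52, 37) 1797.0 [ 0.5502 -0.2035 -0.3187  0.0562  0.0402]
0.024 (312, 76, 23, 31) 631.0 [ 0.6083 -0.1334  1.2522  0.0294  0.0234]
0.024 (222, 75, 28, 31) 750.0 [ 0.5221 -0.104   1.2304  0.0299  0.0282]
0.024 (236, 0, 92, 14) 917.5 [ 0.5911 -0.0459 -0.3186  0.0886  0.0112]
(array([ 0.56537218, -0.12349567, -0.32495643]), array([ 0.4,  0.5, -0.5,  1.7, -0.1,  1.1,  0.6, -0.5, -1. , -1.5,  0.4,
       -0.3]))
```

Refined: the jig is at (0.5655, -0.1228) with yaw -0.323, and the plate is about 11 mm off the centre line in +x, already square. I'll straddle it with the fingers, nudge it sideways to centre, then push from behind.

```bash
cat >> h.py <<'E'
J=np.array([.5655,-.1228,-.323])
def where():
    s=robot.observe(); return 'tcp in jig mm',(tojig(J,s['tcp_pos'])*1e3).round(1),'z',round(s['tcp_pos'][2]*1e3,1),'F',np.round(s['force'],1),'t',round(s['time'],2)
E
python3 - <<'E'
from h import *
print(where(), delta(fromjig(J,[.011,-.0825]),.016,J[2])[:2])
E
```

```text
('tcp in jig mm', array([ -7. , -92.6]), 'z', np.float64(246.5), 'F', array([-0.2, -1.6, -0.5]), 't', 2.95) (array([ 1.03,  1.81, 23.04]), np.float64(0.17))
```

arm_command:
  deltas:
    - [7.4,1.0,1.8,0,0.2]
    - [7.4,0,0,3.5,0]
    - [7.4,0,0,3.5,0]
    - [7.4,0,0,3.5,0]
    - [7.4,0,0,3.5,0]
    - [7.4,0,0,3.5,0]
    - [7.4,0,0,2.5,0]
    - [7.4,0,0,0,0]

```text
time: 3.62
tcp_pos: [0.5446, -0.2046, 0.0406]
orientation: [-2.546, -1.826, 0.01]
force: [-1.3, 0.5, -0.5]
grip_width: 0.0737
gripper_force: 0.0
```

Run:
```python
from h import *
p,K,R,t=cam('wrist'); cv2.imwrite('pics/w2.png',p[:,:,::-1])
print(where(), delta(fromjig(J,[.011,-.0825]),.016,J[2])[:2])
```

```text
('tcp in jig mm', array([  8.4, -83.8]), 'z', np.float64(43.8), 'F', array([ 0.8, -0.1, -0.1]), 't', 3.67) (array([0.13, 0.28, 2.78]), np.float64(-0.16))
```

View pics/w2.png

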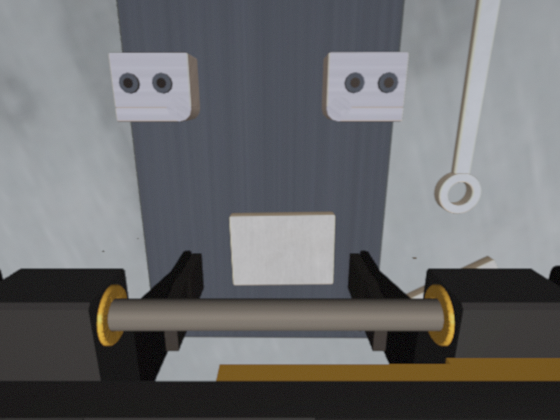

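The plate is at (283,249), squared up between the fingertips (inner faces at columns 203 and 350). The block inner edges are at columns 190 and 325.

Run:
```python
from h import *
p,K,R,t=cam('wrist');C=(K,R,t)
g=cv2.cvtColor(p,cv2.COLOR_RGB2GRAY)
q=fit([(np.array(u,float),L,C) for u,L in [((230,214),(-.029,.021,.02)),((335,213),(.029,.021,.02)),((334,285),(.029,-.021,.02)),((232,286),(-.029,-.021,.02))]],[.55,-.2,-.32])
j=fit([(np.array(u,float),L,C) for u,L in [((110,54),(-.0675,.015,.032)),((188,53.5),(-.0315,.015,.032)),((328,52.5),(.0315,.015,.032)),((407,52),(.0675,.015,.032)),((118,121),(-.0675,-.015,.032)),((404,121),(.0675,-.015,.032))]],J)
print(q,j); print(where(), tojig(j[0],q[0]), q[0][2]-j[0][2], tojig(j[0],robot.observe()['tcp_pos']))
```

```text
(array([ 0.55234252, -0.20561486, -0.31470511]), array([ 0. ,  1.3, -0. ,  1.2, -1.7, -2.3,  1.6, -2.6])) (array([ 0.56890297, -0.11983197, -0.32307921]), array([-0.2, -0.4,  0.8, -0.3, -0.4,  0. ,  0.3,  0.1,  0.6,  0.7, -3.3,
       -0.3]))
('tcp in jig mm', array([ 10.7, -83.2]), 'z', np.float64(46.4), 'F', array([ 0.8,  0.3, -0.4]), 't', 3.72) [ 0.01153138 -0.08660242] 0.008374104668986304 [ 0.00837225 -0.08714127]
```

arm_command:
  deltas:
    - [7.4,0,0.3,1.2,0]
    - [7.4,0,0,1.0,0]
    - [7.4,0,0,0,0]
    - [7.4,0,0,0,0]

```text
time: 4.05
tcp_pos: [0.5529, -0.2047, 0.0246]
orientation: [-2.55, -1.835, 0.0]
force: [-0.5, 0.1, -0.0]
grip_width: 0.0743
gripper_force: 0.0
```

Run:
```python
from h import *
for i in range(3):
    p=cam('wrist')[0]; print(where())
cv2.imwrite('pics/w3.png',p[:,:,::-1])
```

```text
('tcp in jig mm', array([ 14.3, -81.5]), 'z', np.float64(24.9), 'F', array([-0. , -0.2, -0.4]), 't', 4.1)
('tcp in jig mm', array([ 14.6, -81.5]), 'z', np.float64(25.2), 'F', array([-0.1, -0. , -0.9]), 't', 4.15)
('tcp in jig mm', array([ 14.6, -81.5]), 'z', np.float64(25.2), 'F', array([-0.5,  0.5,  0.3]), 't', 4.2)
```

arm_command:
  deltas:
    - [7.4,0,0,0.9,0]
    - [7.4,0,0,0,0]
    - [7.4,0,0,0,0]
    - [7.4,0,0,0,0]

```text
time: 4.53
tcp_pos: [0.5529, -0.2045, 0.0153]
orientation: [-2.549, -1.835, 0.0]
force: [0.3, -1.0, 0.1]
grip_width: 0.0738
gripper_force: 0.0
```

Run:
```python
from h import *
p=cam('wrist')[0]; p,K,R,t=cam('wrist'); print(where())
cv2.imwrite('pics/w4.png',p[:,:,::-1])
```

```text
('tcp in jig mm', array([ 14.2, -81.5]), 'z', np.float64(15.7), 'F', array([ 0.2, -0.3,  0.2]), 't', 4.63)
```

View pics/w4.png

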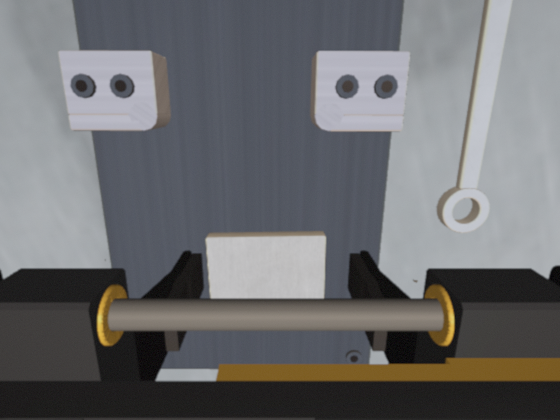

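The fingers straddle the plate (columns 208–326, inner tips 203 and 350). The block inner faces are at 169 and 311 at board level.

```bash
cat >> h.py <<'E'
def jf(pts,C): return fit([(np.array(u,float),L,C) for u,L in pts],J)
E
python3 - <<'E'
from h import *
p,K,R,t=cam('wrist');C=(K,R,t);s=robot.observe()['tcp_pos']
q=jf([((208,235),(-.029,.021,.02)),((325,234),(.029,.021,.02))],C)
j=jf([((61,52),(-.0675,.015,.032)),((151.5,52),(-.0315,.015,.032)),((317,52),(.0315,.015,.032)),((409,52),(.0675,.015,.032)),((70,130),(-.0675,-.015,.032)),((403,130),(.0675,-.015,.032))],C)
print(q,j,'plate',tojig(j[0],q[0]),q[0][2]-j[0][2],'tcp',tojig(j[0],s),where())
E
```

```text
(array([ 0.55060113, -0.20382759, -0.31505899]), array([-2.3,  0.1,  2.3,  0. ])) (array([ 0.56646645, -0.12014565, -0.32385723]), array([-4.8, -0.3, -0.4, -0.3,  0.2, -0.3,  3. , -0.3, -0.3,  2.6,  0.6,
        2.5])) plate [ 0.01158917 -0.08438049] 0.008798243853075816 tcp [ 0.01425285 -0.08435867] ('tcp in jig mm', array([ 14.3, -81.5]), 'z', np.float64(15.7), 'F', array([-0.1,  0.3,  0.4]), 't', 4.68)
```

arm_command:
  deltas:
    - [7.4,0,-0.4,0,0]
    - [7.4,0,-0.4,0,0]
    - [7.4,0,-0.4,0,0]
    - [7.4,0,-0.35,0,0]
    - [7.4,0,-0.35,0,0]
    - [7.4,0,-0.3,0,0]
    - [7.4,0,0,0,0]
    - [7.4,0,0,0,0]

```text
time: 5.35
tcp_pos: [0.532, -0.1976, 0.0156]
orientation: [2.549, 1.835, -0.0]
force: [0.3, -0.6, -0.9]
grip_width: 0.0739
gripper_force: 0.0
```

Run:
```python
from h import *
print(where())
```

```text
('tcp in jig mm', array([ -8. , -81.6]), 'z', np.float64(15.6), 'F', array([ 0.3, -0.6, -0.9]), 't', 5.35)
```

arm_command:
  deltas:
    - [7.4,0,0.5,0,0]
    - [7.4,0,0,-2.5,0]
    - [5,-1.5,0.3,-2.5,0]
    - [1.5,-2.5,0,0,0]
    - [1.5,0,0,0,0]
    - [1.5,0,0,0,0]
    - [1.5,0,0,0,0]
    - [1.5,0,0,0,0]

```text
time: 6.02
tcp_pos: [0.5271, -0.2367, 0.0649]
orientation: [-2.547, -1.836, -0.0]
force: [0.3, 0.9, -0.5]
grip_width: 0.0419
gripper_force: 0.0
```

Run:
```python
from h import *
cam('wrist');p,K,R,t=cam('wrist'); print(where(),robot.observe()['grip_width'])
cv2.imwrite('pics/w5.png',p[:,:,::-1])
```

```text
('tcp in jig mm', array([  -0.2, -120.2]), 'z', np.float64(65.0), 'F', array([-0.4, -0.1, -0.2]), 't', 6.12) 0.03383136677624342
```

View pics/w5.png

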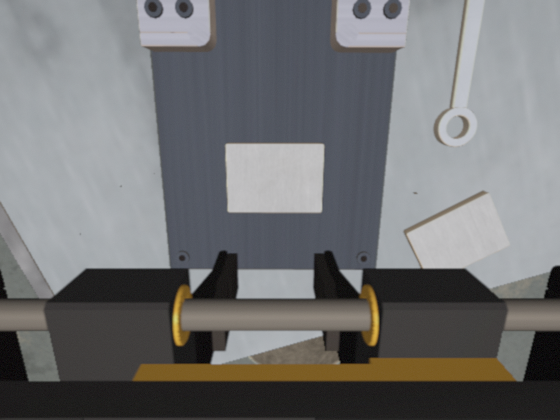

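The plate is now square, centred at (274,178) between the block edges at columns 211 and 336. Next I'll lower the tips behind it.

arm_command:
  deltas:
    - [1.5,-0.4,0,1.5,0]
    - [1.5,0,0,2.0,0]
    - [1.5,0,0,1.4,0]
    - [1.5,0,0,0,0]
    - [1.5,0,0,0,0]
    - [1.5,0,0,0,0]

```text
time: 6.62
tcp_pos: [0.5264, -0.2415, 0.0172]
orientation: [2.549, 1.836, 0.001]
force: [0.5, -0.3, 0.1]
grip_width: 0.0155
gripper_force: 0.0
```

Run:
```python
from h import *
cam('wrist');p,K,R,t=cam('wrist'); print(where(),robot.observe()['grip_width'], delta([.5,-.2],0,J[2])[1])
C=(K,R,t)
```

```text
('tcp in jig mm', array([   0.9, -125.3]), 'z', np.float64(17.6), 'F', array([-0. , -0.3, -0.7]), 't', 6.72) 0.015124182005512124 0.03
```

arm_command:
  deltas:
    - [1.5,0.5,0,0.2,0]
    - [1.5,0.7,0,0,0]
    - [1.5,0.8,0,0,0]
    - [1.5,0.8,0,0,0]
    - [1.5,0.8,0,0,0]
    - [1.5,0.7,0,0,0]
    - [1.5,0.5,0,0,0]
    - [1.5,0.2,0,0,0]

```text
time: 7.38
tcp_pos: [0.5421, -0.193, 0.0146]
orientation: [-2.548, -1.838, -0.001]
force: [-0.0, -0.6, 0.2]
grip_width: 0.0151
gripper_force: 0.4
```

Run:
```python
from h import *
cam('wrist');cam('wrist');p,K,R,t=cam('wrist'); print(where())
cv2.imwrite('pics/w6.png',p[:,:,::-1])
```

```text
('tcp in jig mm', array([ -0. , -75.3]), 'z', np.float64(14.4), 'F', array([0.7, 0.1, 0.4]), 't', 7.53)
```

View pics/w6.png

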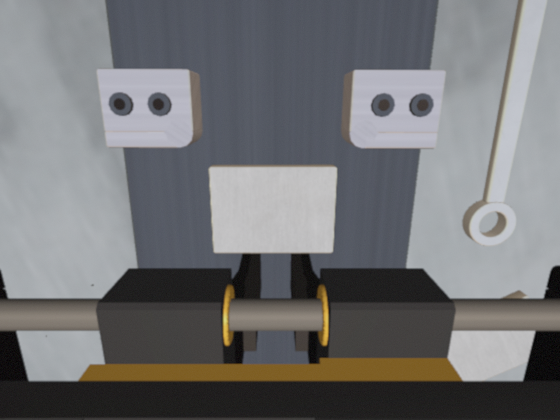

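The plate's front edge spans columns 209–337, and the gap spans 201–343 at board level. It's centred and square, so I'll push on through.

arm_command:
  deltas:
    - [1.5,0.6,0,-0.1,0]
    - [1.5,0.8,0,0,0]
    - [1.5,0.8,0,0,0]
    - [1.5,0.8,0,0,0]
    - [1.5,0.8,0,0,0]
    - [1.5,0.8,0,0,0]
    - [1.5,0.8,0,0,0]
    - [1.5,0.6,0,0,0]

```text
time: 8.2
tcp_pos: [0.5611, -0.1361, 0.0156]
orientation: [-2.549, -1.837, -0.0]
force: [0.3, 0.2, -0.4]
grip_width: 0.0149
gripper_force: 0.2
```

Run:
```python
from h import *
cam('wrist');p,K,R,t=cam('wrist'); print(where())
cv2.imwrite('pics/w7.png',p[:,:,::-1])
```

```text
('tcp in jig mm', array([  0. , -13.5]), 'z', np.float64(15.6), 'F', array([ 0. , -0.2,  0.2]), 't', 8.3)
```

View pics/w7.png

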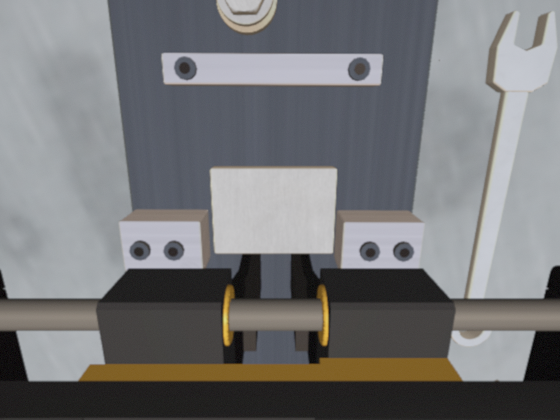

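The plate is through the gap and square. Its front edge is at row 167 and the bar's face near row 86. About 34 mm remain.

arm_command:
  deltas:
    - [1.5,0.6,0,0,0]
    - [1.5,0.8,0,0,0]
    - [1.5,0.7,0,0,0]
    - [1.5,0.5,0,0,0]
    - [1.5,0.3,0,0,0]
    - [1.5,0.15,0,0,0]
    - [1.5,0,0,0,0]
    - [1.5,0,0,0,0]

```text
time: 8.97
tcp_pos: [0.5704, -0.1087, 0.0155]
orientation: [2.55, 1.835, -0.0]
force: [0.7, -0.2, 0.6]
grip_width: 0.0152
gripper_force: 0.0
```

arm_command:
  deltas:
    - [1.5,0.1,0,0,0]
    - [1.5,0.1,0,0,0]
    - [1.5,0,0,0,0]

```text
time: 9.22
tcp_pos: [0.571, -0.1068, 0.0155]
orientation: [2.55, 1.835, -0.0]
force: [0.3, -0.5, -0.5]
grip_width: 0.0153
gripper_force: 0.1
```

Run:
```python
from h import *
cam('wrist');p,K,R,t=cam('wrist'); print(where())
cv2.imwrite('pics/w8.png',cv2.resize(p[40:280,140:400,::-1],None,fx=2.5,fy=2.5))
```

```text
('tcp in jig mm', array([ 0.1, 16.8]), 'z', np.float64(15.5), 'F', array([ 0.2, -0. , -1.2]), 't', 9.32)
```

View pics/w8.png

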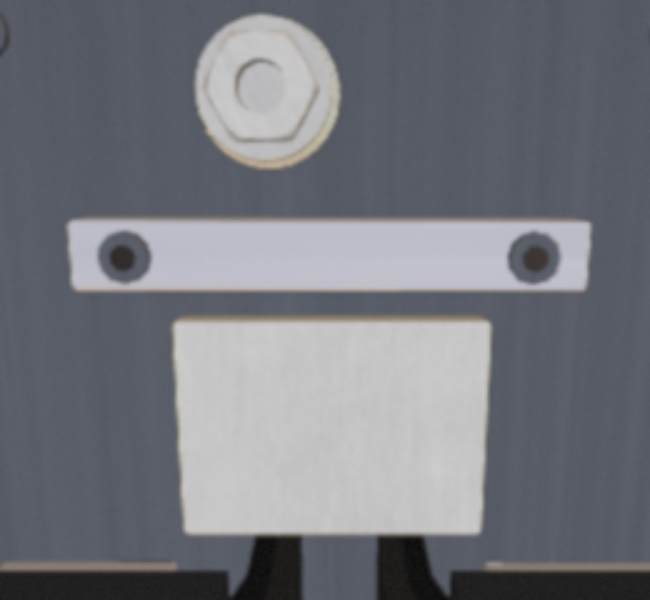

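About 5 mm remain between the plate's front edge (crop row 319) and the bar (row 291).

arm_command:
  deltas:
    - [1.5,0.15,0,0,0]
    - [1.5,0.1,0,0,0]
    - [1.5,0.1,0,0,0]
    - [1.5,0.05,0,0,0]
    - [1.5,0,0,0,0]

```text
time: 9.73
tcp_pos: [0.5723, -0.1027, 0.0155]
orientation: [-2.549, -1.836, -0.0]
force: [0.8, 0.6, 0.5]
grip_width: 0.0151
gripper_force: 0.0
```

arm_command:
  deltas:
    - [1.5,0.07,0,0,0]
    - [1.5,0,0,0,0]

```text
time: 9.9
tcp_pos: [0.5725, -0.1022, 0.0155]
orientation: [2.549, 1.836, -0.0]
force: [0.3, -0.1, 0.4]
grip_width: 0.0151
gripper_force: 0.1
```

Run:
```python
from h import *
cam('wrist');p,K,R,t=cam('wrist'); print(where())
q=p[90:250,200:345].mean(2); print(q[:130,72].astype(int))
```

```text
('tcp in jig mm', array([ 0.1, 21.8]), 'z', np.float64(15.5), 'F', array([ 0.9, -0.1, -0.4]), 't', 10.0)
[186 177 174 173 171 172 175 178 181 182 182 176 168 150 124 104  94  88
  90  91  92  91  92  92  91  91  91  92  91  92  90  91  91  91  91  91
  92  90  93  91  90  93  92  93  92  92  93 102 117 137 176 191 193 193
 193 192 193 193 193 193 193 192 192 194 195 195 196 196 196 194 195 196
 196 195 195 193 177 138 155 189 196 197 196 196 195 195 193 194 195 196
 197 195 195 196 195 196 196 196 197 197 197 198 197 196 197 197 196 195
 195 197 198 196 196 195 195 196 195 195 195 196 195 195 194 193 193 192
 192 191 192 193]
```

arm_command:
  deltas:
    - [1.5,0.07,0,0,0]
    - [1.5,0.03,0,0,0]
    - [1.5,0,0,0,0]

```text
time: 10.25
tcp_pos: [0.5728, -0.1013, 0.0156]
orientation: [2.55, 1.835, -0.0]
force: [0.2, 0.2, 0.4]
grip_width: 0.0148
gripper_force: 0.1
```

arm_command:
  deltas:
    - [1.5,0.06,0,0,0]
    - [1.5,0,0,0,0]
    - [1.5,0,0,0,0]

```text
time: 10.5
tcp_pos: [0.5728, -0.1011, 0.0155]
orientation: [2.55, 1.835, -0.001]
force: [-0.8, -1.9, 0.6]
grip_width: 0.0154
gripper_force: 0.7
```

The force shows contact with the bar. I'll back off, then lift clear.

arm_command:
  deltas:
    - [1.5,-0.5,0,0,0]
    - [1.5,-0.5,0,0,0]
    - [1.5,0,0,-2,0]
    - [1.5,0,0,-3,0]
    - [1.5,-1,0,-3,0]
    - [1.5,-2,0,-3,0]
    - [1.5,0,0,0,0]
    - [1.5,0,0,0,0]

```text
time: 11.17
tcp_pos: [0.5613, -0.1409, 0.1276]
orientation: [2.549, 1.829, 0.003]
force: [0.4, -0.3, -0.6]
grip_width: 0.015
gripper_force: 0.0
```

Run:
```python
from h import *
cam('wrist');p,K,R,t=cam('wrist'); print(where())
cv2.imwrite('pics/w9.png',p[:,:,::-1])
```

```text
('tcp in jig mm', array([ -0.5, -16.7]), 'z', np.float64(124.8), 'F', array([ 0.2, -0.6, -0.3]), 't', 11.27)
```

View pics/w9.png

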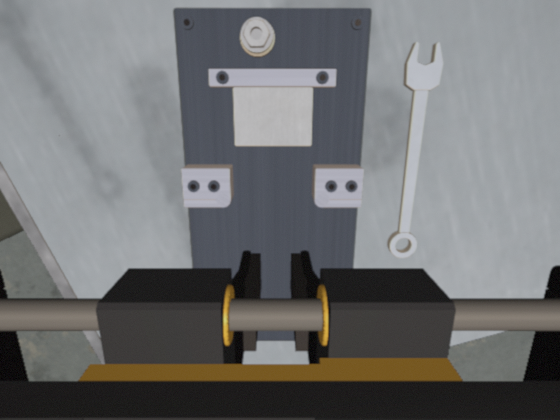

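The plate sits flush and square on the stop bar at (273,117), the nut is undisturbed at (256,36), and the hand is clear.

```bash
python3 -c "
from rig import robot
print(robot.sign_off())"
```

```text
the job is handed in; nothing more can be done
None
```

I pushed the plate through the gap until it touched the stop bar; the last picture shows it flush and square there with the hand clear. I handed the job in at about 11 s; no verdict came back.

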